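Slide holder under the stage clip

ROBOT

A 6-joint arm with a two-finger parallel gripper is mounted at the origin on the work surface. World frame = base frame: x ahead of the robot, y to its left, z up, the work surface at z = 0. Lengths are in mm, angles in rad, forces in N, time in s.
With the tool pointing down it reaches from about 325 to 875 mm from the base axis. Payload 4.4 kg.
Tool frame: the origin (TCP) lies at the very end of the fingers, on their centre line; the grasp point (between the pads) lies 19 mm behind it; z points along the fingers, y is the line along which they close (so a half turn about z gives the same grasp; the last joint's range is limited). The gripper opens to 85 mm and grips with 20 to 120 N. Pads are 22 mm wide; open, the fingers measure 114 mm over their backs; the gripper's body (76 mm by 85 mm) begins 54 mm behind the grasp point. The pads swing forward as they close: fully open they stand 13 mm farther back than shut.
Start: joints at [1.165, 0.207, 1.542, -0, 1.393, -0.15], TCP at [145.496, 556.29, 231.282] pointing down, gripper open.
Joint ranges: [-2.73, 2.73], [-0.86, 2.22], [0.23, 2.46], [-1.11, 4.25], [0.08, 2.63], [-2.82, 2.82]. Speed limits (rad/s): [2.79, 2.79, 3.14, 3.14, 3.14, 3.14].

INTERFACE

Orientations are given as a 3x3 rotation matrix whose columns are the frame's x, y, z axes.
In Python, from station import ctrl gives the robot as it stands. The module is installed in compiled form; this text tells all that it offers. Calls block until the motion is done:
- ctrl.goto(position, orientation): joint-space move of the TCP to a pose.
- ctrl.line_to(position, v=150, rot=None, max_force=None): straight line of the TCP; rot=None keeps the orientation; v is the mean speed in mm/s. With max_force (N) it stops when the force on the tool has changed by that much, and returns True; else False.
- ctrl.move_joints(angles): joint-space move.
- ctrl.open_gripper() and ctrl.grasp(): open the fingers fully, or close them until they stop; the grip force is fixed at half the most.
- ctrl.dwell(seconds).
- ctrl.solve_ik(position, orientation): joint angles nearest the present ones, or None.
- ctrl.read_state(): the state.
- ctrl.grab_frame(name): name is "scene" or "side" or "wrist"; returns a dict with "image" (480x640x3 uint8, red, green, blue), "fx", "fy", "cx", "cy" (pixels), "world_to_cam" (4x4, takes a point from world to camera coordinates). Camera axes: x right, y up, looking along -z (the intrinsics and any distortion apply to the point x, -y, -z); pixel columns grow to the right and rows downward; lengths in mm; the calibration is good to about 2 mm. The wrist camera is an equidistant fisheye: a pixel r from the principal point sees the ray r / f radians off the axis. A picture is of the moment at which its call begins. There is no depth.
A pose or a line that the arm cannot do raises ctrl.MotionError and nothing moves.
- ctrl.sign_off(): hands the job in; it is judged then, once.
The state is a dict: "time_s": time; "joints": joint angles; "qvel": joint speeds; "tau": joint torques, N m; "tool_pos": TCP position; "tool_rot": TCP orientation; "contact_force": force on the tool from outside, world axes, zero at the start; "torque": the same for the moment, N m; "finger_gap": finger opening in mm; "grip_force": force on a finger pad.
Only numpy, scipy, OpenCV 4.12 (cv2) and the standard library are available. Lean on these libraries where they do the work, as an engineer would, in place of code of your own. Each camera call takes 0.05 s, during which the arm holds its last target. There are 200 camera calls.

TASK

Load the slide holder on the imager's stage. With one fingertip press the sprung clip's thumb bar down and keep it down, so that its jaw stands up, and with the other fingertip push the holder along its lane beneath the jaw, fully home against the end stop; only then let the clip go, so that it closes on the holder. Only press and push: do not lift or tip the holder, and leave the other things on the bench where they are.

Things in the scene. Friction and masses are not known exactly. Their poses are not given: they have to be found in the camera images.
- stage: The imager's stage, fixed: a dark metal slab, x = -160 to +110, y = -70 to +43 mm, top face 30 mm above the bench. Origin: on the bench, under the lane's centre line; own x along the lane, the way the holder is pushed; y to its left. Drive knobs stick out on the right at x = 50, to y = -96 mm.
- end_stop (a point): Foot of the end stop's near face on the lane's centre line (stage x = +70, z = +30 mm); the stop is a 10 mm high aluminium bar across the lane. Guide rails 7 mm high lead to it, inner faces at y = +-24.5 mm: the right one x = -15 to +70, the left one x = -15 to +30.
- holder: The slide holder to load: loose flat aluminium block 100 x 46 x 12 mm (x, y, z), about 110 g, a glass slide in its top. Origin: centre of its underside, 50 mm ahead of its rear face. It lies on the stage, front end between the rails, square within 1 degree, 37 to 50 mm short of home. Its rear end never enters the rails: a fingertip can stand on the slab behind it.
- home (a point): A point of the stage: where the holder's origin is when the holder is home against the end stop (stage x = +20, y = 0, z = +30 mm).
- clip (a joint): The sprung steel clip left of the lane, a rocker about point hinge_rod, in rad: 0 = shut, its jaw blocks the holder; grows as the thumb bar is pressed down; above 0.22 the jaw clears the holder; 0.48 = end of travel. Let go over the holder, it springs back and rests on it at about 0.19. The spring needs about 2.5 N at the bar's middle to start, 5 N at 0.25, 8 N at the end of travel.
- hinge_rod (a point): Middle of the clip's level hinge rod, 7 mm thick, 213 mm long, along stage x from -153 to +60 mm at y = +36, z = +46 mm. It runs between lane and thumb bar, so the two fingertips stand on either side of it. Two posts carry it at stage x = -150 and +28, 10 x 11 mm, tops 50 mm above the bench.
- clip_jaw (a point): Centre of the underside of the jaw's foot, moving with the clip: 18 x 8 mm, 7 mm above the slab when shut. The jaw is a steel finger from the hinge rod over the lane's left half, stage x = +42 to +60, to y = +4 mm.
- clip_bar (a point): Centre of the thumb bar's upper face, moving with the clip: flat steel, 130 mm along stage x (-141 to -11), y = +44 to +82 mm, past the slab's left edge, 44 mm above the bench when shut. Pressed, its outer side tilts down. With a fingertip's inner edge at y = +60, fingertips 32 to 37 mm above the bench hold it open (0.48 to 0.29 rad); a fingertip slides easily along it.
- spare: Bystander: another slide holder of the same size and look, lying on the bench to the right of the stage. Not to be loaded. Origin: centre of its underside.
- oil: Bystander: small amber bottle, 28 mm across, 55 mm high, on the bench beyond the stage's end stop. Origin: centre of its underside.
- tweezers: Bystander: steel tweezers 120 mm long, 5 mm high, lying on the bench to the left of the stage. Origin near the middle, underside.
- slide_box: Bystander: shut blue slide box 102 x 172 x 35 mm on the left of the bench. Origin: centre of its underside.
- beaker: Bystander: glass beaker 60 mm across, 75 mm high, on the bench to the right of the stage's far end. Origin: centre of its underside.
- counter: Bystander: round steel hand counter 52 mm across, 39 mm high, on the right of the bench. Origin: centre of its underside.
Things that resemble listed ones, but are neither listed nor needed, are in the scene too. What is shaped like the holder but red or turquoise is not meant.

How it is judged (in metres and radians):
On the way, in this order (a step that is already met when the one before it is completed fails the run):
1. a finger holds the clip's bar down, jaw raised, while the holder is still short of the jaw (value of joint clip above 0.22 rad and contact force between the fingers and clip above 1 N and x of holder in the frame of stage below -0.006 m), for 0.1 s.
2. the holder is home against the end stop while a finger still holds the clip's bar down (value of joint clip above 0.22 rad and contact force between the fingers and clip above 1 N and x of holder in the frame of stage between 0.017 and 0.024 m and y of holder in the frame of stage between -0.004 and 0.004 m and z of holder in the frame of stage below 0.033 m and angle between the x axis of holder and the x axis of stage, either way round below 0.06 rad), for 0.1 s.
At the end, for the whole second after the job is handed in: The holder lies flat in its lane, home within 3 mm of the end stop, square within 0.06 rad and at rest, and the released clip rests on it (clip between 0.14 and 0.27 rad) (x of holder in the frame of stage between 0.017 and 0.024 m and y of holder in the frame of stage between -0.004 and 0.004 m and z of holder in the frame of stage below 0.033 m and angle between the x axis of holder and the x axis of stage, either way round below 0.06 rad and value of joint clip between 0.14 and 0.27 rad and linear speed of holder below 0.01 m/s and angle between holder's own z axis and vertical below 0.06 rad); the robot touches nothing.
It fails at once if the holder is lifted more than 8 mm off the stage (z of holder in the frame of stage above 0.038 m).
It fails at once if the holder is tipped by more than 0.2 rad (angle between holder's own z axis and vertical above 0.2 rad).
It fails at once if another thing on the bench is moved by more than 15 mm (distance of any of spare, oil, tweezers, slide_box, beaker, counter from where it was at the start of the episode above 0.015 m).
It also fails if it takes over 34 s, if anything falls off the work surface, if the arm or the gripper's body presses on something with over 40 N, if the wrist force passes 120 N, or if a joint passes its speed limit or range.

## Working session

There is one attempt and no reset: what is moved stays moved. The work goes in short steps, each a Python script; the robot and the scene stay as the last script left them, time stands still between calls to the robot, and variables do not carry over. Pictures are saved under pics/ and viewed, at most 10 in all, crops included, and the job is handed in when it is done.

```bash
mkdir -p pics; python3 - <<'E'
from station import ctrl
import cv2,pickle
for n in("scene","side","wrist"):
    f=ctrl.grab_frame(n); pickle.dump(f,open(f"pics/{n}0.pkl","wb"))
    cv2.imwrite(f"pics/{n}0.png",f["image"][:,:,::-1]); print(n,f["fx"],f["cx"],f["cy"],f["world_to_cam"].round(3).tolist() if hasattr(f["world_to_cam"],'round') else f["world_to_cam"], [k for k in f])
print(ctrl.read_state())
E
```

```text
scene 504.3344574880148 318.96094048806447 241.7482673937029 [[0.784, 0.621, 0.018, -484.869], [-0.453, 0.552, 0.7, 204.638], [0.425, -0.557, 0.714, -1486.927], [0.0, 0.0, 0.0, 1.0]] ['image', 'fx', 'fy', 'cx', 'cy', 'world_to_cam']
side 433.81811137437904 317.6840135624543 234.46784976530404 [[0.808, -0.589, 0.019, -461.192], [0.42, 0.599, 0.682, -301.466], [-0.413, -0.543, 0.731, -1082.648], [0.0, 0.0, 0.0, 1.0]] ['image', 'fx', 'fy', 'cx', 'cy', 'world_to_cam']
wrist 371.64829954431775 324.0609250770852 241.25143481380954 [[0.253, 0.968, -0.003, -574.276], [-0.928, 0.242, -0.285, 37.234], [-0.275, 0.075, 0.959, -379.706], [0.0, 0.0, 0.0, 1.0]] ['image', 'fx', 'fy', 'cx', 'cy', 'world_to_cam']
{'time_s': 0.15, 'joints': array([ 1.16449166e+00,  2.07322871e-01,  1.54262556e+00,  8.90394410e-06,
        1.39349237e+00, -1.50474001e-01]), 'qvel': array([ 0.0005276 , -0.00054586, -0.0050942 ,  0.00055655, -0.00112078,
        0.00145601]), 'tau': array([ 6.87698389e-05, -3.83519125e+01, -2.92033303e+01, -1.10568503e-04,
        6.56234872e-03, -7.83580219e-06]), 'tool_pos': array([145.26295339, 555.74331372, 230.33661228]), 'tool_rot': array([[-9.67452925e-01,  2.53049981e-01, -7.38472798e-04],
       [ 2.53050897e-01,  9.67451484e-01, -1.69422528e-03],
       [ 2.85712929e-04, -1.82595441e-03, -9.99998292e-01]]), 'contact_force': array([ 0.63921477,  0.25486699, -0.28334336]), 'torque': array([-0.00718072, -0.02564526,  0.05172847]), 'grip_force': 0.0, 'finger_gap': 85.49266813555408}
```

View pics/scene0.png

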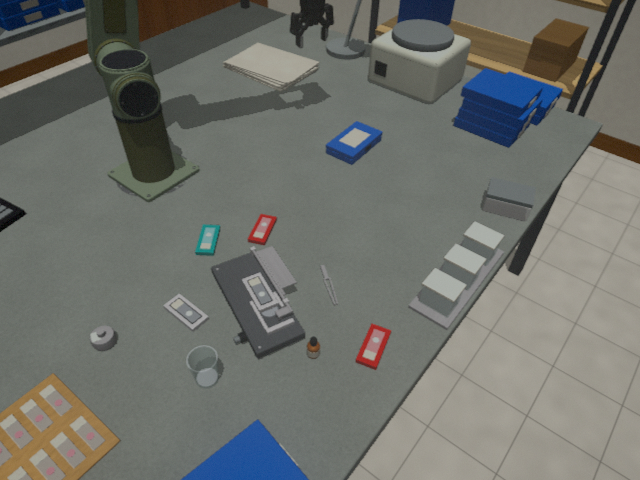

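View pics/side0.png

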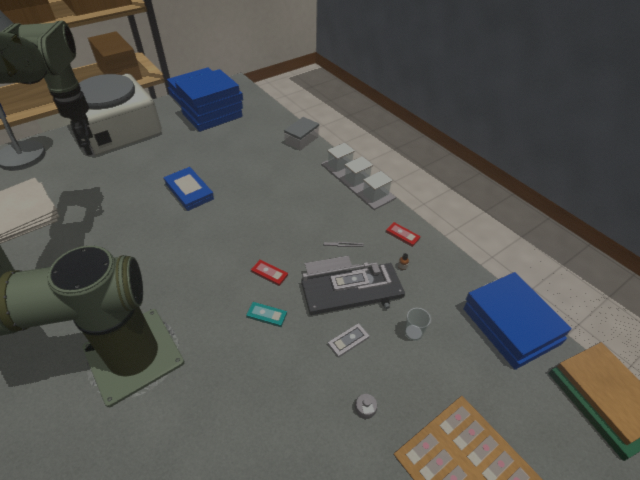

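The scene view shows the stage at about (257,302) with its clip on the far-left side. In the side view it is at about (352,287). I'll enlarge both.

```bash
python3 - <<'E'
import cv2
a=cv2.imread("pics/scene0.png")[240:360,200:320]; b=cv2.imread("pics/side0.png")[250:315,295:415]
cv2.imwrite("pics/s1.png",cv2.resize(a,None,fx=5,fy=5,interpolation=cv2.INTER_CUBIC))
cv2.imwrite("pics/s2.png",cv2.resize(b,None,fx=6,fy=6,interpolation=cv2.INTER_CUBIC))
E
```

```text
(no output)
```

View pics/s1.png

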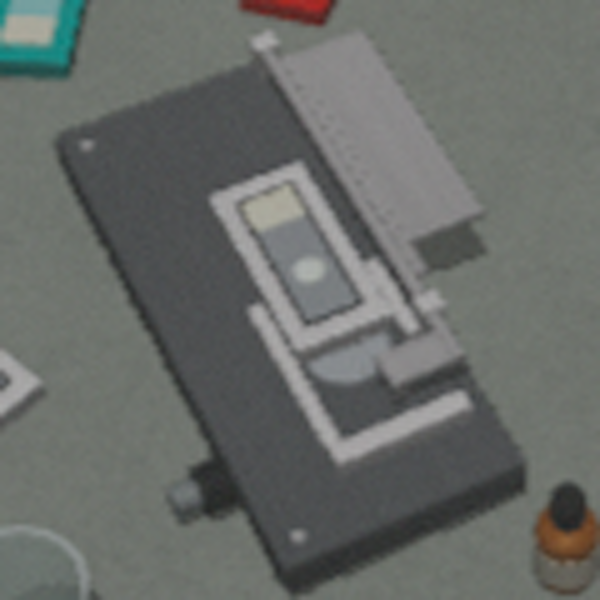

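View pics/s2.png

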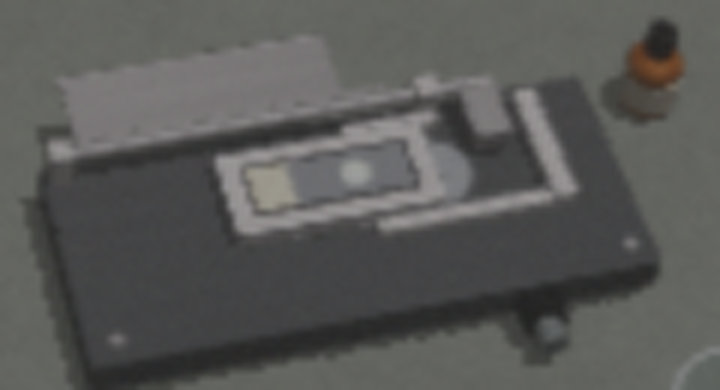

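```bash
cat > h.py <<'E'
import numpy as np,pickle
from scipy.optimize import least_squares
F={n:pickle.load(open(f"pics/{n}0.pkl","rb")) for n in("scene","side")}
def proj(f,P):
    W=np.array(f["world_to_cam"]);c=np.atleast_2d(P)@W[:3,:3].T+W[:3,3]
    return np.c_[f["cx"]+f["fx"]*c[:,0]/-c[:,2], f["cy"]+f["fy"]*-c[:,1]/-c[:,2]]
def px(n,c):
    c=np.array(c,float); s,o=(5,(200,240)) if n=="scene" else (6,(295,250))
    return (c+.5)/s-.5+o
def T(p,P):
    c,s=np.cos(p[3]),np.sin(p[3]);P=np.atleast_2d(P)
    return P@np.array([[c,s,0],[-s,c,0],[0,0,1]])+np.array(p[:3])
E
cat > fit.py <<'E'
from h import *
S={"scene":[((-160,-70,30),(57,137)),((110,-70,30),(284,570)),((110,43,30),(522,465)),((-141,82,44),(362,33)),((-11,82,44),(484,214)),((-150,36,50),(264,40)),((28,36,50),(430,299))],
"side":[((-160,-70,30),(85,365)),((110,-70,30),(657,263)),((110,43,30),(578,80)),((-160,43,30),(42,175)),((-141,82,44),(62,78)),((-11,82,44),(325,38)),((-150,36,50),(60,150)),((28,36,50),(427,82))]}
H={"scene":[((-50,23,12),(303,163)),((-50,-23,12),(210,198)),((50,-23,12),(300,350))],
"side":[((-50,23,12),(218,157)),((-50,-23,12),(240,232)),((50,-23,12),(443,195)),((50,23,12),(410,128))]}
def fit(D,x0):
    r=lambda p:np.concatenate([(proj(F[n],T(p,[a for a,_ in D[n]]))-px(n,[b for _,b in D[n]])).ravel() for n in D])
    s=least_squares(r,x0,loss="soft_l1");print(s.x.round(3),r(s.x).reshape(-1,2).round(1).tolist());return s.x
s=min((fit(S,[500,0,0,a]) for a in(0.,-.8,.8)),key=lambda x:abs(x[2]))
h=fit(H,[s[0],s[1],30,s[3]])
d=h-s;c,q=np.cos(s[3]),np.sin(s[3]);print("holder in stage",c*d[0]+q*d[1],-q*d[0]+c*d[1],d[2],d[3])
for n in S:
  D={n:S[n]};
  r=lambda p:(proj(F[n],T([*p[:2],0,p[2]],[a for a,_ in S[n]]))-px(n,[b for _,b in S[n]])).ravel()
  print(n,least_squares(r,[s[0],s[1],s[3]],loss="soft_l1").x)
E
python3 fit.py
```

```text
[ 5.96371e+02 -1.63963e+02 -7.64000e-01 -4.06000e-01] [[-0.2, -1.2], [-0.1, -0.1], [1.5, -0.6], [0.4, -0.6], [-0.1, -0.2], [0.8, 0.3], [-0.2, 0.7], [0.3, 1.0], [1.3, 0.4], [0.7, -0.3], [-0.9, -0.8], [-0.4, 0.6], [-0.4, 0.1], [0.1, 0.3], [0.3, 1.4]]
[ 596.371 -163.963   -0.764   -6.689] [[-0.2, -1.2], [-0.1, -0.1], [1.5, -0.6], [0.4, -0.6], [-0.1, -0.2], [0.8, 0.3], [-0.2, 0.7], [0.3, 1.0], [1.3, 0.4], [0.7, -0.3], [-0.9, -0.8], [-0.4, 0.6], [-0.4, 0.1], [0.1, 0.3], [0.3, 1.4]]
[ 5.96371e+02 -1.63963e+02 -7.64000e-01 -4.06000e-01] [[-0.2, -1.2], [-0.1, -0.1], [1.5, -0.6], [0.4, -0.6], [-0.1, -0.2], [0.8, 0.3], [-0.2, 0.7], [0.3, 1.0], [1.3, 0.4], [0.7, -0.3], [-0.9, -0.8], [-0.4, 0.6], [-0.4, 0.1], [0.1, 0.3], [0.3, 1.4]]
[ 5.69162e+02 -1.51395e+02  2.87320e+01 -3.94000e-01] [[0.1, -0.7], [0.3, -0.5], [0.4, 0.2], [-0.8, 0.5], [-0.2, 1.1], [0.9, 0.8], [1.3, -0.8]]
holder in stage -29.960044300702858 0.7927878507976462 29.495652665973417 0.011935341232591823
scene [ 5.96911026e+02 -1.65127202e+02 -4.03809131e-01]
side [ 5.96451408e+02 -1.63141905e+02 -4.08730765e-01]
```

```bash
cat > r.py <<'E'
import numpy as np, cv2
from scipy.spatial.transform import Rotation as Ro
from station import ctrl
SP=np.array([596.5,-164.0]); YAW=-0.406; TH=np.radians(27); ROLL=0.03
R2=lambda a:np.array([[np.cos(a),-np.sin(a)],[np.sin(a),np.cos(a)]])
u2=R2(YAW+TH)@[1,0]; v2=R2(YAW+TH)@[0,1]     # finger-width axis, pusher->bar axis
def rot():
    v=np.r_[v2,0]; z=np.array([0,0,-1.]); R=np.c_[np.cross(v,z),v,z]
    return Ro.from_rotvec(-ROLL*np.r_[u2,0]).as_matrix()@R
def tcp(cx,cy,z):   # C = pusher's leading corner, stage coords
    return np.r_[SP+R2(YAW)@[cx,cy]+57*v2-11*u2, z]
def snap(n,name):
    f=ctrl.grab_frame(n); cv2.imwrite(f"pics/{name}.png",f["image"][:,:,::-1]); return f
def st():
    s=ctrl.read_state();print(round(s["time_s"],2),s["tool_pos"].round(1),s["contact_force"].round(1),round(s["finger_gap"],1)); return s
E
python3 - <<'E'
from r import *
import pickle
ctrl.goto(tcp(-87,-9,110),rot()); st()
pickle.dump(snap("wrist","w1"),open("pics/w1.pkl","wb"))
E
```

```text
2.76 [498.5 -81.1 110.1] [ 0.2 -0.3  0.7] 85.8
```

View pics/w1.png

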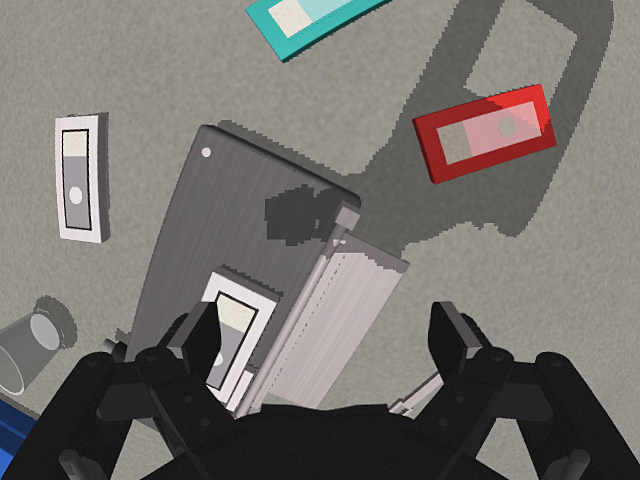

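```bash
python3 - <<'E'
from h import *
f=pickle.load(open("pics/w1.pkl","rb"))
def fe(P):
    W=np.array(f["world_to_cam"]);c=P@W[:3,:3].T+W[:3,3];d=np.c_[c[:,0],-c[:,1],-c[:,2]]
    rr=np.hypot(d[:,0],d[:,1]);t=np.arctan2(rr,d[:,2]);return np.c_[f["cx"]+f["fx"]*t*d[:,0]/rr,f["cy"]+f["fy"]*t*d[:,1]/rr]
M=np.array([(-160,-70,30),(-160,43,30),(-150,36,52-2),(-141,82,44)],float);Q=np.array([(203,125),(360,200),(347,213),(409,262)],float)
r=lambda p:(fe(T([p[0],p[1],0,p[2]],M))-Q).ravel()
s=least_squares(r,[596,-164,-.406],loss="soft_l1");print(s.x,r(s.x).round(1))
print("at prior",r([596.5,-164,-.406]).round(1))
Hm=np.array([(-50,23,12),(-50,-23,12)],float);hq=np.array([(278,298),(214,269)],float)
for p in(s.x,[596.5,-164,-.406]):
  g=lambda q:(fe(T([p[0],p[1],0,p[2]],Hm+[q[0],q[1],30]))-hq).ravel()
  k=least_squares(g,[-28,0]);print(k.x,k.fun.round(1))
E
```

```text
[ 5.97728664e+02 -1.59943467e+02 -3.77837532e-01] [-4.5 -0.7  3.9  0.3  0.3  4.  -0.5 -1.2]
at prior [-3.2 -2.8  3.1  2.8 -0.8  6.2 -3.1  2.5]
[-32.46486491  -1.21348126] [ 0.8  0.8 -0.9 -0.7]
[-32.86880154   0.70948773] [ 0.5  1.7 -0.5 -1.6]
```

The wrist view agrees with the earlier fit to about 3 mm: slab corner at (203,125), bar corner at (409,262), and the holder's rear edge from (214,269) to (278,298). Next I'll descend until the finger touches the bar.

```bash
python3 - <<'E'
from r import *
print(ctrl.line_to(tcp(-87,-9,60),v=100)); st()
print(ctrl.line_to(tcp(-87,-9,20),v=20,max_force=2.2)); st()
snap("side","d1"); snap("wrist","d2")
a=cv2.imread("pics/d1.png")[220:320,290:420]; b=cv2.imread("pics/d2.png")
a=cv2.resize(a,(520,400),interpolation=cv2.INTER_CUBIC)
b=cv2.resize(b[190:440,120:500],(0,0),fx=.7,fy=.7)
c=np.zeros((580,520,3),np.uint8);c[:400]=a;c[400:400+b.shape[0],:b.shape[1]]=b[:180]
cv2.imwrite("pics/d3.png",c)
E
```

```text
False
3.46 [498.6 -81.7  60.1] [ 0.5  0.2 -0.2] 85.2
True
4.89 [498.  -81.9  27.8] [-0.3 -0.2  2.1] 85.3
```

View pics/d3.png

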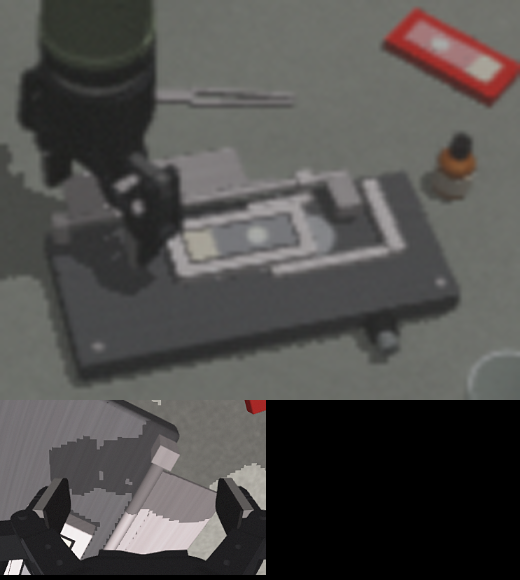

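The side crop shows the pusher fingertip standing just behind the holder's rear edge, with the other finger over the bar. I'll press on in small steps and log the force.

```bash
python3 - <<'E'
from r import *
for z in (26,24,22,20.5,19):
    h=ctrl.line_to(tcp(-87,-9,z),v=25,max_force=10); ctrl.dwell(.1); s=st()
    if h: print("hit");break
snap("side","e1");snap("wrist","e2")
a=cv2.imread("pics/e1.png")[240:310,295:415]
a=cv2.resize(a,(720,420),interpolation=cv2.INTER_CUBIC)
cv2.imwrite("pics/e3.png",a)
E
```

```text
5.34 [498.3 -81.9  26. ] [-0.  -0.5  2.1] 85.3
5.69 [498.4 -81.7  24. ] [-0.9 -0.6  3.6] 85.5
6.04 [498.3 -81.7  22. ] [-0.3 -0.4  2.3] 85.5
6.39 [498.3 -81.8  20.5] [0.2 0.  4. ] 85.5
6.74 [498.3 -81.7  19. ] [ 0.4 -0.9  3.6] 85.3
```

View pics/e3.png

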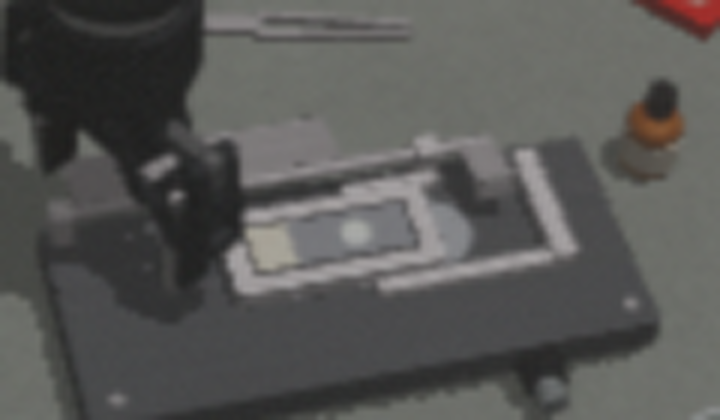

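```bash
python3 - <<'E'
from r import *
snap("scene","e4")
def c(p,y,x,h=36,w=50): return cv2.resize(cv2.imread(f"pics/{p}.png")[y:y+h,x:x+w],None,fx=8,fy=8,interpolation=cv2.INTER_CUBIC)
top=np.hstack([c("side0",252,355),c("e1",252,355)]);bot=np.hstack([c("scene0",290,255),c("e4",290,255)])
cv2.imwrite("pics/e5.png",np.vstack([top,bot]))
fs=[ctrl.read_state()["contact_force"][2]]
for _ in range(8): ctrl.dwell(.03); fs.append(ctrl.read_state()["contact_force"][2])
print(np.mean(fs),np.std(fs))
E
```

```text
3.5454949568092595 0.6411053107389805
```

View pics/e5.png

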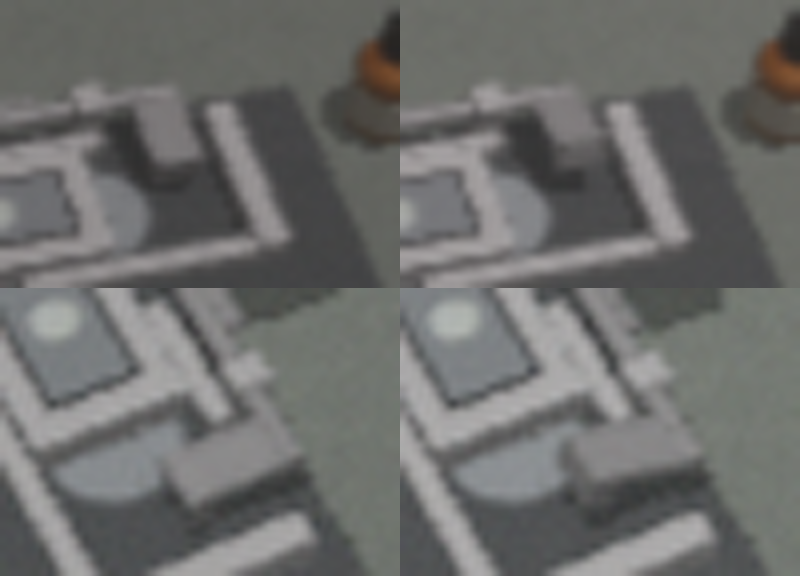

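The jaw has risen, by roughly 0.3 rad. I'll press a little further for margin with slightly more roll, then push home.

```bash
sed -i 's/ROLL=0.03/ROLL=0.05/' r.py; python3 - <<'E'
from r import *
ctrl.line_to(tcp(-87,-9,18),v=25,rot=rot()); ctrl.dwell(.3); st()
print(ctrl.line_to(tcp(-60,-9,18),v=25,max_force=12)); st()
snap("scene","f1");snap("side","f2")
def c(p,y,x,h=50,w=90): return cv2.resize(cv2.imread(f"pics/{p}.png")[y:y+h,x:x+w],None,fx=6,fy=6,interpolation=cv2.INTER_CUBIC)
cv2.imwrite("pics/f3.png",np.vstack([c("f2",252,325),c("f1",270,235)]))
E
```

```text
7.71 [498.2 -81.6  17.9] [-0.9  0.9  3.9] 85.6
False
8.94 [523.3 -92.5  18.1] [-2.1  2.1  3.6] 85.4
```

View pics/f3.png

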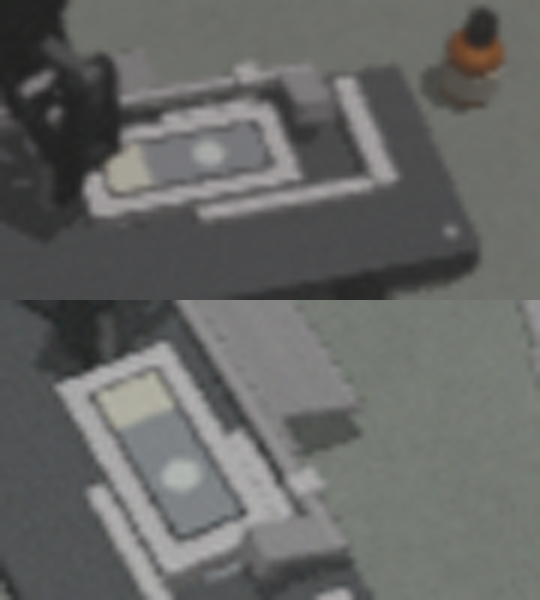

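The holder is sliding straight and its front edge is just reaching the raised jaw. Now I'll push it fully home.

```bash
python3 - <<'E'
from r import *
print(ctrl.line_to(tcp(-24,-9,18),v=20,max_force=12)); s=st()
print("C stage x", (R2(YAW).T@(s["tool_pos"][:2]-57*v2+11*u2-SP)).round(1)); ctrl.dwell(.4); st()
snap("scene","g1");snap("side","g2")
def c(p,y,x,h=50,w=90): return cv2.resize(cv2.imread(f"pics/{p}.png")[y:y+h,x:x+w],None,fx=6,fy=6,interpolation=cv2.INTER_CUBIC)
cv2.imwrite("pics/g3.png",np.vstack([c("g2",252,325),c("g1",275,235)]))
E
```

```text
False
10.99 [ 554.2 -105.8   17.7] [-7.2  5.3  7.8] 85.7
C stage x [-26.2  -9. ]
11.39 [ 554.2 -105.8   17.7] [-6.   4.9  7.6] 85.4
```

View pics/g3.png

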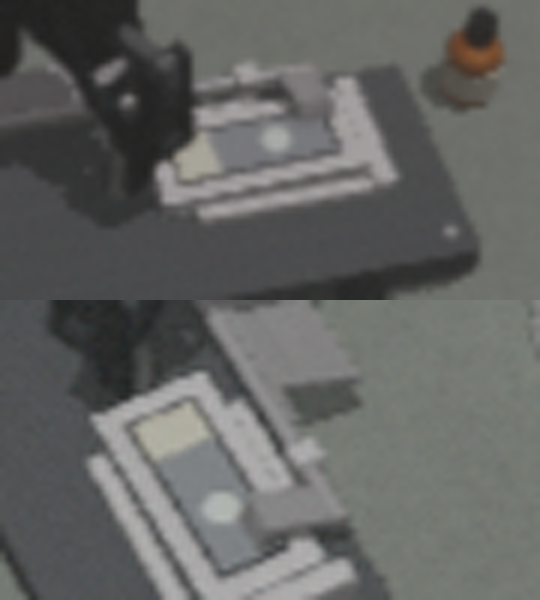

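The holder sits flush with the stop under the raised jaw, and the arm is stalling with the push force up to about 8 N. I'll confirm with a slight further push, then back off and release.

```bash
python3 - <<'E'
from r import *
C=lambda s:print("C",(R2(YAW).T@(s["tool_pos"][:2]-57*v2+11*u2-SP)).round(1))
print(ctrl.line_to(tcp(-21,-9,18),v=15,max_force=12)); C(st()); ctrl.dwell(.3)
ctrl.line_to(tcp(-31,-9,18),v=30); C(st()); ctrl.dwell(.1)
ctrl.line_to(tcp(-31,-9,45),v=30)
ctrl.line_to(tcp(-31,-9,150),v=120)
ctrl.line_to(tcp(-100,60,230),v=150); ctrl.dwell(.3); st()
snap("scene","i1");snap("side","i2")
def c(p,y,x,h=50,w=90): return cv2.resize(cv2.imread(f"pics/{p}.png")[y:y+h,x:x+w],None,fx=6,fy=6,interpolation=cv2.INTER_CUBIC)
cv2.imwrite("pics/i3.png",np.vstack([c("i2",252,325),c("i1",275,235)]))
E
```

```text
False
11.84 [ 554.3 -106.1   17. ] [-11.5   7.1  11.6] 85.6
C [-25.9  -9.3]
12.62 [ 551.8 -104.6   19.1] [2.5 0.8 3.4] 85.5
C [-28.8  -8.9]
16.09 [513.5 -13.6 229.4] [ 0.1  0.4 -0.1] 85.6
```

View pics/i3.png

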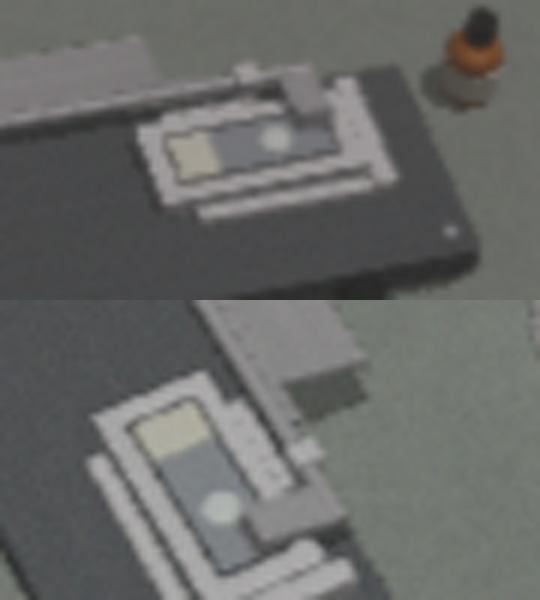

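The final view shows the holder against the stop, square in its lane, with the jaw closed on it. The last push stalled firmly, so I'm handing in.

```bash
python3 -c "
from station import ctrl
print(ctrl.sign_off())"
```

```text
the job is handed in; nothing more can be done
None
```

I handed the job in, but the sign-off gave no verdict: the holder was pushed until it stalled against the end stop with the clip held open, then the clip was released onto it, and the last pictures show it square in its lane (I viewed 11 pictures, one over the limit of 10).

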